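# Cover the microscope objectives for packing

## Robot

A 6-joint arm with a two-finger parallel gripper is mounted at the origin on the work surface. World frame = base frame: x ahead of the robot, y to its left, z up, the work surface at z = 0. Lengths are in m, angles in rad, forces in N, time in s.
With the tool pointing down it reaches from about 0.325 to 0.775 m from the base axis. Payload 9.3 kg.
Tool frame: the origin (TCP) lies on the mounting face of the last link; the fingertips stand 173 mm ahead of it and the grasp point (between the pads) lies 155 mm ahead of it; z points along the fingers, y is the line along which they close (so a half turn about z gives the same grasp; the last joint's range is limited). The gripper opens to 85 mm and grips with 20 to 120 N. Pads are 22 mm wide; open, the fingers measure 114 mm over their backs; the gripper's body (76 mm by 85 mm) begins 54 mm behind the grasp point. The pads swing forward as they close: fully open they stand 13 mm farther back than shut.
Start: joints at [-1.483, 0.259, 0.021, 1.334, 0, 1.418], TCP at [0.131, -0.534, 0.405] pointing down, gripper open.
Joint ranges: [-3.04, 3.04], [-0.91, 1.82], [-1.04, 1.36], [-1.92, 1.95], [-1.52, 1.45], [-3.14, 3.14]. Speed limits (rad/s): [2.22, 2.22, 2.79, 3.14, 3.14, 3.14].

## Interface

Orientations are given as a unit quaternion [x, y, z, w].
In Python, from cell import robot, cams, order gives the robot as it stands.
- The arm moves only by the shell command python3 -m handwheel 'ROWS' [FORCE]. ROWS is JSON, a list of rows, each an object of numbers: "tx", "ty", "tz": the shift along the tool's x, y, z in m; "wx", "wy", "wz": the turn, a rotation vector about the tool's x, y, z in degrees; "grip": the finger opening in m, from 0 to 0.0854. In form: [{"tx": .., "ty": .., "tz": .., "wx": .., "wy": .., "wz": .., "grip": ..}, ...]. A call has 1 to 10 rows; each row is the pose to reach, as a shift and turn from the pose commanded when the call began, along the tool's axes at that moment; what a row does not reach only later rows make up. A row lasts 1/12 s, in which the tool goes at most 41.7 mm and 7.16 degrees, less where a joint would pass 70% of its speed; a pose out of reach is approached as far as the arm can. A call with a gripper value outside its range is refused whole. The fingers move at their own pace and stop on an object; FORCE is the grip in N (left out, the last holds). Time passes only in rows, so rows that repeat a pose let the fingers close. It gives the time, the measured TCP pose, the force, the opening and the grip force at its end, in the units of the state.
- robot.sense(): the state, without advancing time (a new reading comes with each control period).
- cams.read_camera(name): name is "side" or "top"; returns the picture (480x640x3 uint8, red, green, blue); there is no depth.
- cams.get_calibration(name): a dict with "mtx" (3x3 intrinsics, pixels), "eye" and "rotation" of the camera in the world. Camera axes: x right, y down, z forward; pixel columns grow to the right and rows downward; lengths in m; the calibration is good to about 2 mm. A picture is of the moment at which its call begins. get_calibration takes no time and is no camera call.
- order.hand_in(): hands the job in; it is judged then, once.
The state is a dict: "time": time; "joints": joint angles; "qd": joint speeds; "joint_efforts": joint torques, N m; "tool_pos": TCP position; "tool_rot": TCP orientation; "contact_force": force on the tool from outside, world axes, zero at the start; "wrist_torque": the same for the moment, N m; "gripper_width": finger opening in m; "gripper_force": force on a finger pad.
Only numpy, scipy, OpenCV 4.12 (cv2) and the standard library are available. Lean on these libraries where they do the work, as an engineer would, in place of code of your own. Each camera call takes 0.05 s, during which the arm holds its last target. There are 200 camera calls.

## Task

The microscope's four objectives stand on their round black bases, ready to be packed away. Put over each objective the grey dust cover made for its height (shortest cover on the shortest objective, and so on up to the tallest), lowering it gently, not dropping it, until it sits flat on the base. Leave the objectives standing where they are, and do not disturb the eyepiece and the oil bottle.

Things in the scene. Friction and masses are not known exactly. Their poses are not given: they have to be found in the camera images.
- cover_1: dust cover for the shortest objective (objective_1): a plain grey round plastic cap, open below and closed on top, standing upright on the bench on its open end; 37 mm tall outside, 34 mm deep inside, 50 mm outside and 45 mm inside diameter (wall 2.5 mm, top 3 mm), about 25 g. Slips on loosely, no thread. Origin: centre of its open lower rim; z up.
- cover_2: dust cover for the second shortest objective (objective_2): a plain grey round plastic cap, open below and closed on top, standing upright on the bench on its open end; 48 mm tall outside, 45 mm deep inside, 50 mm outside and 45 mm inside diameter (wall 2.5 mm, top 3 mm), about 30 g. Slips on loosely, no thread. Origin: centre of its open lower rim; z up.
- cover_3: dust cover for the second tallest objective (objective_3): a plain grey round plastic cap, open below and closed on top, standing upright on the bench on its open end; 59 mm tall outside, 56 mm deep inside, 50 mm outside and 45 mm inside diameter (wall 2.5 mm, top 3 mm), about 35 g. Slips on loosely, no thread. Origin: centre of its open lower rim; z up.
- cover_4: dust cover for the tallest objective (objective_4): a plain grey round plastic cap, open below and closed on top, standing upright on the bench on its open end; 70 mm tall outside, 67 mm deep inside, 50 mm outside and 45 mm inside diameter (wall 2.5 mm, top 3 mm), about 40 g. Slips on loosely, no thread. Origin: centre of its open lower rim; z up.
- objective_1: shortest of the four microscope objectives, loose, upright, screwed into its round black base: base 62 mm diameter, 8 mm thick; silver objective rising 28 mm above the base's top, 29 mm diameter at its foot, 27 mm above, narrowing at the nose; 150 g in all. Origin: centre of the base's underside; z up. A cover fully on has its rim on the base's top, 8 mm above this origin.
- objective_2: second shortest of the four microscope objectives, loose, upright, screwed into its round black base: base 62 mm diameter, 8 mm thick; silver objective rising 39 mm above the base's top, 29 mm diameter at its foot, 27 mm above, narrowing at the nose; 180 g in all. Origin: centre of the base's underside; z up. A cover fully on has its rim on the base's top, 8 mm above this origin.
- objective_3: second tallest of the four microscope objectives, loose, upright, screwed into its round black base: base 62 mm diameter, 8 mm thick; silver objective rising 50 mm above the base's top, 29 mm diameter at its foot, 27 mm above, narrowing at the nose; 210 g in all. Origin: centre of the base's underside; z up. A cover fully on has its rim on the base's top, 8 mm above this origin.
- objective_4: tallest of the four microscope objectives, loose, upright, screwed into its round black base: base 62 mm diameter, 8 mm thick; silver objective rising 61 mm above the base's top, 29 mm diameter at its foot, 27 mm above, narrowing at the nose; 240 g in all. Origin: centre of the base's underside; z up. A cover fully on has its rim on the base's top, 8 mm above this origin.
- eyepiece: bystander, not to be moved: microscope eyepiece standing head down on the bench; black head 36 mm diameter, 26 mm high, below, bright metal tube 23 mm diameter on top, 52 mm tall in all. Origin: centre of its underside.
- oil_bottle: bystander, not to be moved: small amber immersion-oil bottle with black cap, 30 mm diameter, 58 mm tall, standing. Origin: centre of its underside.

How it is judged:
By the outcome, as a careful person would: the job done as asked, in the order asked, and still so for the second after the job is handed in, with the robot touching nothing.
It also fails if it takes over 90 s, if anything falls off the work surface, if the arm or the gripper's body presses on something with over 40 N, if the wrist force passes 120 N, or if a joint passes its speed limit or range.

## Working session

There is one attempt and no reset: what is moved stays moved. The work goes in short steps, Python scripts to look and compute and a shell command to move; the robot and the scene stay as the last step left them, time stands still between calls to the robot, and variables do not carry over. Pictures are saved under pics/ and viewed, at most 14 in all, crops included, and the job is handed in when it is done.

```bash
mkdir -p pics; ls; python3 - <<'E'
from cell import robot,cams
import cv2
for n in("top","side"):
    cv2.imwrite(f"pics/{n}0.png",cams.read_camera(n)[:,:,::-1]); c=cams.get_calibration(n); print(n,c)
s=robot.sense();print(s)
E
```

```text
pics
top {'mtx': array([[612.75920411,   0.        , 327.15384486],
       [  0.        , 612.75920411, 236.10247197],
       [  0.        ,   0.        ,   1.        ]]), 'eye': array([0.30345137, 0.01713859, 1.31099827]), 'rotation': array([ 0.71541708, -0.69282493,  0.07324745, -0.05297954])}
side {'mtx': array([[551.08453637,   0.        , 320.18104771],
       [  0.        , 551.08453637, 236.40346261],
       [  0.        ,   0.        ,   1.        ]]), 'eye': array([0.02637236, 0.61516083, 0.54760828]), 'rotation': array([-0.2882899 ,  0.8234271 , -0.46024367,  0.16441566])}
{'time': 0.1, 'joints': array([-1.48258925e+00,  2.59137316e-01,  2.08774590e-02,  1.33369723e+00,
        1.80020034e-05,  1.41819806e+00]), 'qd': array([ 0.00143534, -0.00089147,  0.00286572, -0.00036649,  0.0001398 ,
        0.00087673]), 'joint_efforts': array([ 4.17471383e-03, -5.56694233e+01,  3.45070410e+01,  1.16585777e-02,
       -1.83632765e-04,  1.81957148e-06]), 'tool_pos': array([ 0.13116225, -0.53409787,  0.4041414 ]), 'tool_rot': array([ 9.92760184e-01,  1.20111947e-01,  2.76788121e-05, -5.79790188e-04]), 'contact_force': array([-0.20567187, -0.45329802,  0.8058032 ]), 'wrist_torque': array([ 0.03747453, -0.01979511,  0.01527619]), 'gripper_force': 0.0, 'gripper_width': 0.08534044432666434}
```

View pics/top0.png

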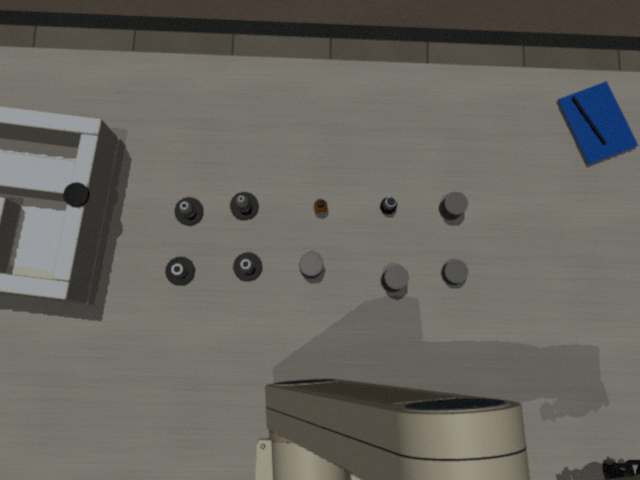

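View pics/side0.png

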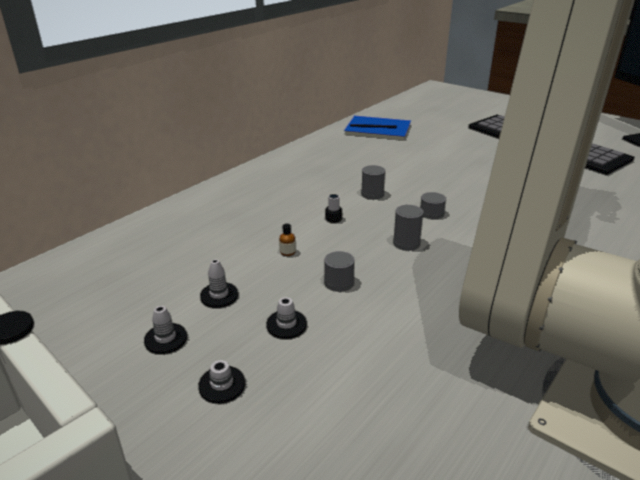

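Top: objectives near (188,211), (244,205), (180,270), (248,266); covers at (312,265), (395,278), (455,271), (454,206). From the side view, the covers in that order are c2, c4, c1, c3, and the objectives are o3, o4, o1, o2.

```bash
cat > h.py <<'E'
import numpy as np,cv2
from scipy.spatial.transform import Rotation as R
from cell import robot,cams
C={n:cams.get_calibration(n) for n in("top","side")}
def ray(n,u,v,z):
    c=C[n];d=R.from_quat(c["rotation"]).apply(np.linalg.inv(c["mtx"])@[u,v,1]);return c["eye"]+d*(z-c["eye"][2])/d[2]
def proj(n,P):
    c=C[n];p=R.from_quat(c["rotation"]).inv().apply(np.atleast_2d(P)-c["eye"])@c["mtx"].T;return p[:,:2]/p[:,2:]
def circ(x,y,z,r):
    t=np.linspace(0,2*np.pi,60);return np.c_[x+r*np.cos(t),y+r*np.sin(t),t*0+z]
def overlay(n,img,items,box,s):
    x0,y0,x1,y1=box;o=cv2.resize(img[y0:y1,x0:x1,::-1],None,fx=s,fy=s,interpolation=cv2.INTER_CUBIC)
    o=cv2.convertScaleAbs(o,alpha=1.5)
    for k,(x,y) in items.items():
        h=int(k[1]); L=[(0,.025),(.026+.011*h,.025)] if k[0]=="c" else [(.008,.031),(.008+.017+.011*h,.005)]
        for z,r in L:
            p=(proj(n,circ(x,y,z,r))-[x0,y0]+.5)*s
            cv2.polylines(o,[p.astype(np.int32)],True,(0,255,255),1)
    return o
E
cat > m.py <<'E'
from h import *
it={}
for k,u,v,z in [("c2",312,264,.048),("c4",396,277,.07),("c1",455,271,.037),("c3",455,205,.059)]: it[k]=ray("top",u,v,z)[:2]
img={n:cv2.imread(f"pics/{n}0.png")[:,:,::-1] for n in C}
m=(img["top"].max(2)<52).astype(np.uint8)
n,l,st,ce=cv2.connectedComponentsWithStats(m)
print([ (st[i].tolist()) for i in range(1,n) if 100<st[i][4]<2000])
for k,u,v in [("o3",189,211),("o4",244,206),("o1",180,271),("o2",248,266)]: it[k]=ray("top",u,v,.008)[:2]
for k in sorted(it): print(k,it[k].round(4),np.hypot(*it[k]).round(3),proj("side",[*it[k],.008]).round())
cv2.imwrite("pics/a.png",np.vstack([overlay("top",img["top"],it,(150,185,310,290),4.9)[:,:],overlay("top",img["top"],it,(290,185,480,290),4.126)])[:1000])
a=overlay("top",img["top"],it,(155,185,285,295),5);b=overlay("top",img["top"],it,(290,185,480,295),4)
cv2.imwrite("pics/a1.png",a);cv2.imwrite("pics/a2.png",b)
cv2.imwrite("pics/b.png",overlay("side",img["side"],it,(130,155,460,405),2.4))
E
python3 m.py
```

```text
[[572, 98, 34, 47, 196], [62, 144, 53, 81, 1003], [231, 193, 27, 27, 465], [175, 198, 28, 28, 468], [380, 199, 17, 16, 124], [439, 200, 22, 20, 173], [0, 207, 18, 27, 138], [0, 233, 11, 25, 115], [77, 232, 20, 29, 208], [234, 253, 28, 28, 472], [68, 256, 22, 46, 256], [166, 257, 29, 28, 479], [276, 379, 58, 5, 135], [307, 382, 198, 28, 1782], [316, 425, 108, 34, 154], [602, 459, 38, 21, 639]]
c1 [ 0.469  -0.2875] 0.55 [[430. 210.]]
c2 [0.4723 0.0139] 0.473 [[339. 278.]]
c3 [ 0.6064 -0.2834] 0.669 [[373. 192.]]
c4 [ 0.4484 -0.1583] 0.476 [[406. 240.]]
o1 [0.4533 0.2934] 0.54 [[222. 381.]]
o2 [0.4688 0.1501] 0.492 [[286. 321.]]
o3 [0.5842 0.2834] 0.649 [[166. 335.]]
o4 [0.5996 0.1656] 0.622 [[219. 293.]]
```

View pics/a2.png

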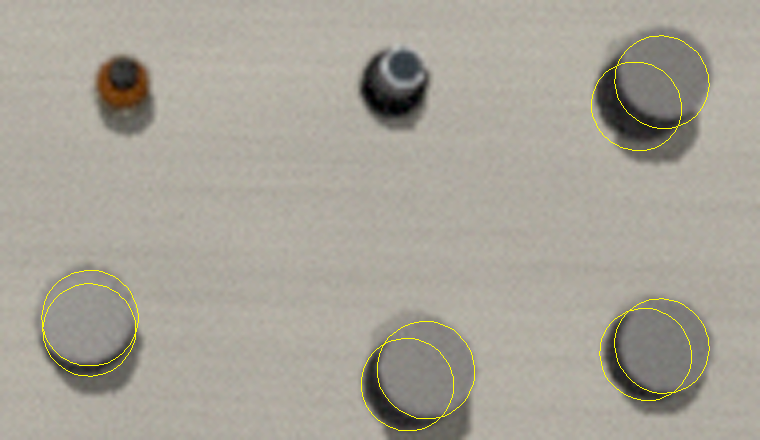

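View pics/a1.png

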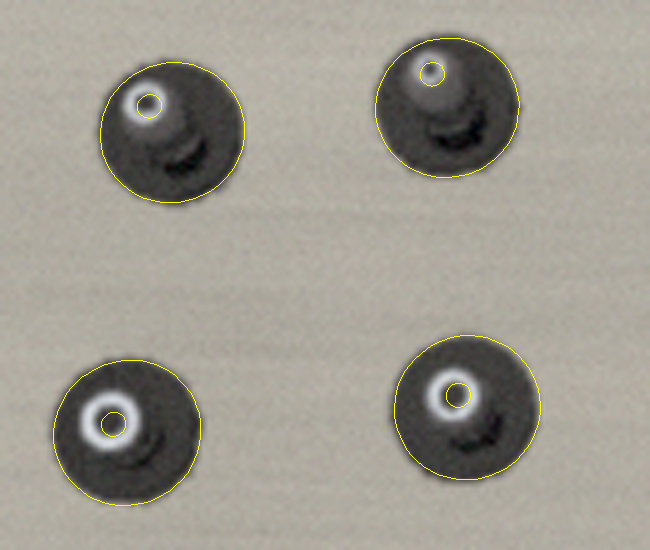

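View pics/b.png

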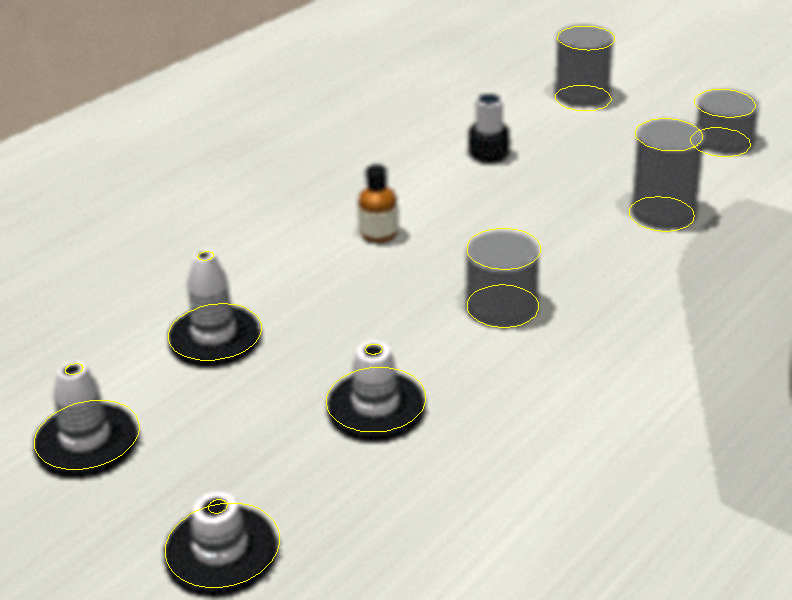

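The overlay shows all eight identities and positions agree to about 2 mm in both views. The covers need 1–2 mm more in x. I'll do them in order, starting with c1, and put the gripper at yaw π so it closes along world y.

```bash
cat > go.py <<'E'
# tool-frame delta from the present pose to world x y z with tool yaw pi
import sys
from h import *
s=robot.sense();T=R.from_quat(s["tool_rot"]);G=R.from_quat([0,1,0,0])
print("t",s["time"],"pos",s["tool_pos"].round(4),"j",s["joints"].round(2),"shift",T.inv().apply(np.array([float(a) for a in sys.argv[1:4]])-s["tool_pos"]).round(4),"turn",np.degrees((T.inv()*G).as_rotvec()).round(2))
E
python3 go.py 0.470 -0.2875 0.30
```

```text
t 0.1 pos [ 0.1312 -0.5341  0.4041] j [-1.48  0.26  0.02  1.33  0.    1.42] shift [ 0.3879 -0.1586  0.1044] turn [ 0.000e+00 -1.000e-01 -1.662e+02]
```

```bash
python3 -m handwheel '[{"tx":0.388,"ty":-0.159,"tz":0.104,"wz":-70,"grip":0.085},{"tx":0.388,"ty":-0.159,"tz":0.104,"wz":-70},{"tx":0.388,"ty":-0.159,"tz":0.104,"wz":-70},{"tx":0.388,"ty":-0.159,"tz":0.104,"wz":-70},{"tx":0.388,"ty":-0.159,"tz":0.104,"wz":-70},{"tx":0.388,"ty":-0.159,"tz":0.104,"wz":-70},{"tx":0.388,"ty":-0.159,"tz":0.104,"wz":-70},{"tx":0.388,"ty":-0.159,"tz":0.104,"wz":-70},{"tx":0.388,"ty":-0.159,"tz":0.104,"wz":-70},{"tx":0.388,"ty":-0.159,"tz":0.104,"wz":-70}]' 25
python3 go.py 0.470 -0.2875 0.30
```

```text
t 0.1 pos [ 0.1312 -0.5341  0.4041] j [-1.48  0.26  0.02  1.33  0.    1.42] shift [ 0.3879 -0.1586  0.1044] turn [ 0.000e+00 -1.000e-01 -1.662e+02]invalid input
```

```bash
python3 -m handwheel '[{"tx":0.388,"ty":-0.159,"tz":0.104,"wx":0,"wy":0,"wz":-70,"grip":0.085},{"tx":0.388,"ty":-0.159,"tz":0.104,"wx":0,"wy":0,"wz":-70,"grip":0.085},{"tx":0.388,"ty":-0.159,"tz":0.104,"wx":0,"wy":0,"wz":-70,"grip":0.085},{"tx":0.388,"ty":-0.159,"tz":0.104,"wx":0,"wy":0,"wz":-70,"grip":0.085},{"tx":0.388,"ty":-0.159,"tz":0.104,"wx":0,"wy":0,"wz":-70,"grip":0.085},{"tx":0.388,"ty":-0.159,"tz":0.104,"wx":0,"wy":0,"wz":-70,"grip":0.085},{"tx":0.388,"ty":-0.159,"tz":0.104,"wx":0,"wy":0,"wz":-70,"grip":0.085},{"tx":0.388,"ty":-0.159,"tz":0.104,"wx":0,"wy":0,"wz":-70,"grip":0.085},{"tx":0.388,"ty":-0.159,"tz":0.104,"wx":0,"wy":0,"wz":-70,"grip":0.085},{"tx":0.388,"ty":-0.159,"tz":0.104,"wx":0,"wy":0,"wz":-70,"grip":0.085}]' 25
python3 go.py 0.470 -0.2875 0.30
```

```text
time: 0.93
tool_pos: [0.4593, -0.2944, 0.3038]
tool_rot: [0.742, 0.67, -0.0, -0.0]
contact_force: [-0.1, -0.9, 0.4]
gripper_width: 0.0854
gripper_force: 0.0
t 0.9333 pos [ 0.4593 -0.2944  0.3038] j [-0.72  0.3  -0.18  1.09 -0.    0.95] shift [0.0079 0.0099 0.0038] turn [-0.000e+00 -1.000e-02 -9.583e+01]
```

```bash
python3 -m handwheel '[{"tx":0,"ty":0,"tz":0,"wx":0,"wy":0,"wz":-70,"grip":0.085},{"tx":0,"ty":0,"tz":0,"wx":0,"wy":0,"wz":-70,"grip":0.085},{"tx":0,"ty":0,"tz":0,"wx":0,"wy":0,"wz":-70,"grip":0.085},{"tx":0,"ty":0,"tz":0,"wx":0,"wy":0,"wz":-70,"grip":0.085},{"tx":0,"ty":0,"tz":0,"wx":0,"wy":0,"wz":-70,"grip":0.085},{"tx":0,"ty":0,"tz":0,"wx":0,"wy":0,"wz":-70,"grip":0.085},{"tx":0,"ty":0,"tz":0,"wx":0,"wy":0,"wz":-70,"grip":0.085},{"tx":0,"ty":0,"tz":0,"wx":0,"wy":0,"wz":-70,"grip":0.085},{"tx":0,"ty":0,"tz":0,"wx":0,"wy":0,"wz":-70,"grip":0.085},{"tx":0,"ty":0,"tz":0,"wx":0,"wy":0,"wz":-70,"grip":0.085}]'
python3 -m handwheel '[{"tx":0,"ty":0,"tz":0,"wx":0,"wy":0,"wz":-26,"grip":0.085},{"tx":0,"ty":0,"tz":0,"wx":0,"wy":0,"wz":-26,"grip":0.085},{"tx":0,"ty":0,"tz":0,"wx":0,"wy":0,"wz":-26,"grip":0.085},{"tx":0,"ty":0,"tz":0,"wx":0,"wy":0,"wz":-26,"grip":0.085},{"tx":0,"ty":0,"tz":0,"wx":0,"wy":0,"wz":-26,"grip":0.085},{"tx":0,"ty":0,"tz":0,"wx":0,"wy":0,"wz":-26,"grip":0.085}]'
python3 go.py 0.470 -0.2875 0.178
```

```text
time: 1.77
tool_pos: [0.458, -0.2959, 0.304]
tool_rot: [0.223, 0.975, 0.0, -0.0]
contact_force: [-1.1, 0.2, 0.6]
gripper_width: 0.0852
gripper_force: 0.0
time: 2.27
tool_pos: [0.458, -0.2959, 0.3041]
tool_rot: [0.003, 1.0, 0.0, -0.0]
contact_force: [0.5, 0.3, -0.3]
gripper_width: 0.0847
gripper_force: 0.0
t 2.2667 pos [ 0.458  -0.2959  0.3041] j [-0.73  0.3  -0.18  1.09  0.   -0.72] shift [-0.012   0.0085  0.1261] turn [ 0.02 -0.02 -0.36]
```

```bash
python3 -m handwheel '[{"tx":-0.012,"ty":0.0085,"tz":0,"wx":0,"wy":0,"wz":-0.4,"grip":0.085},{"tx":-0.012,"ty":0.0085,"tz":0.03,"wx":0,"wy":0,"wz":-0.4,"grip":0.085},{"tx":-0.012,"ty":0.0085,"tz":0.06,"wx":0,"wy":0,"wz":-0.4,"grip":0.085},{"tx":-0.012,"ty":0.0085,"tz":0.09,"wx":0,"wy":0,"wz":-0.4,"grip":0.085},{"tx":-0.012,"ty":0.0085,"tz":0.11,"wx":0,"wy":0,"wz":-0.4,"grip":0.085},{"tx":-0.012,"ty":0.0085,"tz":0.126,"wx":0,"wy":0,"wz":-0.4,"grip":0.085},{"tx":-0.012,"ty":0.0085,"tz":0.126,"wx":0,"wy":0,"wz":-0.4,"grip":0.085},{"tx":-0.012,"ty":0.0085,"tz":0.126,"wx":0,"wy":0,"wz":-0.4,"grip":0.085}]'
python3 - <<'E'
from h import *
i=cams.read_camera("side")[120:300,300:540,::-1];cv2.imwrite("pics/s1.png",cv2.convertScaleAbs(cv2.resize(i,None,fx=3,fy=3),alpha=1.5))
E
```

```text
time: 2.93
tool_pos: [0.4699, -0.2874, 0.178]
tool_rot: [-0.001, 1.0, 0.001, -0.001]
contact_force: [-0.8, 0.1, -0.1]
gripper_width: 0.0851
gripper_force: 0.0
```

View pics/s1.png

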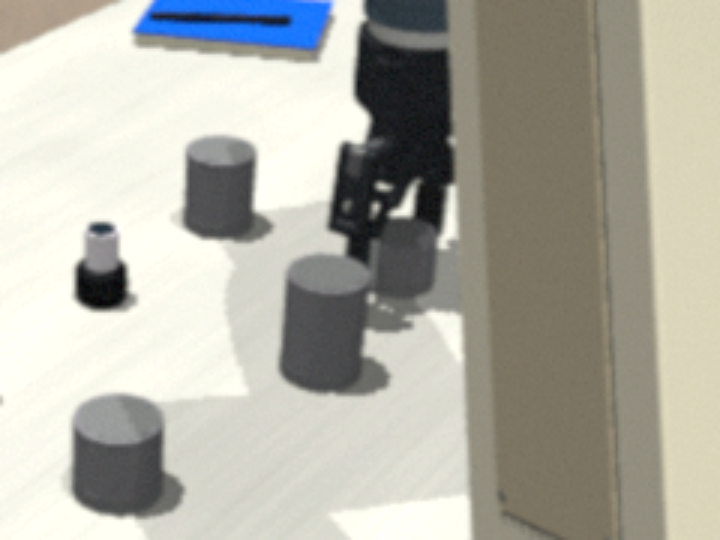

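The fingers straddle cover 1, which is at about (405,258) in the crop. Closing next, then a small lift.

```bash
python3 -m handwheel '[{"tx":0,"ty":0,"tz":0,"wx":0,"wy":0,"wz":0,"grip":0.04},{"tx":0,"ty":0,"tz":0,"wx":0,"wy":0,"wz":0,"grip":0.04},{"tx":0,"ty":0,"tz":0,"wx":0,"wy":0,"wz":0,"grip":0.04},{"tx":0,"ty":0,"tz":0,"wx":0,"wy":0,"wz":0,"grip":0.04},{"tx":0,"ty":0,"tz":0,"wx":0,"wy":0,"wz":0,"grip":0.04},{"tx":0,"ty":0,"tz":0,"wx":0,"wy":0,"wz":0,"grip":0.04}]' 25
python3 -m handwheel '[{"tx":0,"ty":0,"tz":-0.02,"wx":0,"wy":0,"wz":0,"grip":0.04},{"tx":0,"ty":0,"tz":-0.05,"wx":0,"wy":0,"wz":0,"grip":0.04},{"tx":0,"ty":0,"tz":-0.08,"wx":0,"wy":0,"wz":0,"grip":0.04},{"tx":0,"ty":0,"tz":-0.11,"wx":0,"wy":0,"wz":0,"grip":0.04},{"tx":0,"ty":0,"tz":-0.12,"wx":0,"wy":0,"wz":0,"grip":0.04},{"tx":0,"ty":0,"tz":-0.12,"wx":0,"wy":0,"wz":0,"grip":0.04}]'
python3 - <<'E'
from h import *
i=cams.read_camera("side")[60:280,300:540,::-1];cv2.imwrite("pics/s2.png",cv2.convertScaleAbs(cv2.resize(i,None,fx=2.7,fy=2.7),alpha=1.5))
E
python3 go.py 0.4533 0.2934 0.298
```

```text
time: 3.48
tool_pos: [0.4702, -0.2876, 0.1795]
tool_rot: [-0.002, 1.0, -0.001, 0.001]
contact_force: [0.1, 0.0, 6.5]
gripper_width: 0.049
gripper_force: 25.1
time: 3.98
tool_pos: [0.4704, -0.2878, 0.3016]
tool_rot: [-0.002, 1.0, -0.002, 0.002]
contact_force: [-0.1, -0.3, -0.7]
gripper_width: 0.0485
gripper_force: 26.1
t 4.0333 pos [ 0.4701 -0.2875  0.2994] j [-0.7   0.31 -0.18  1.08  0.   -0.7 ] shift [1.49e-02 5.81e-01 4.00e-04] turn [-0.1   0.12  0.19]
```

View pics/s2.png

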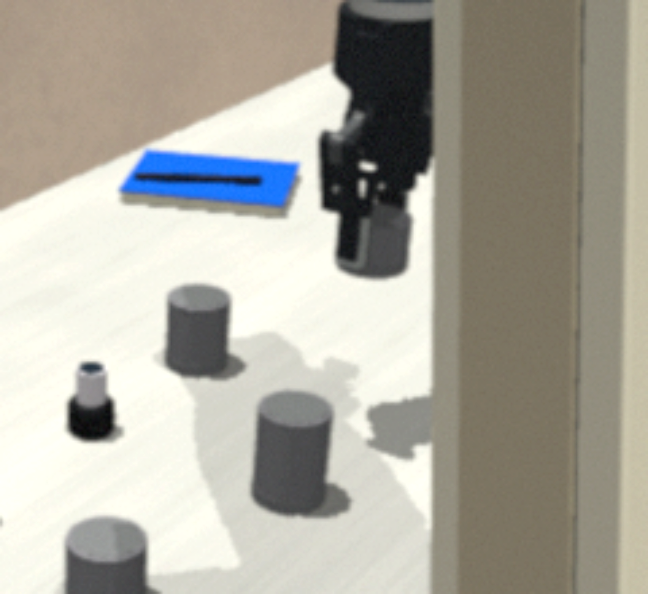

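Cover 1 is held upright in the fingers at about (373,240). Moving it to objective 1.

```bash
python3 -m handwheel '[{"tx":0.015,"ty":0.04,"tz":0,"wx":0,"wy":0,"wz":0,"grip":0.04},{"tx":0.015,"ty":0.08,"tz":0,"wx":0,"wy":0,"wz":0,"grip":0.04},{"tx":0.015,"ty":0.12,"tz":0,"wx":0,"wy":0,"wz":0,"grip":0.04},{"tx":0.015,"ty":0.16,"tz":0,"wx":0,"wy":0,"wz":0,"grip":0.04},{"tx":0.015,"ty":0.20,"tz":0,"wx":0,"wy":0,"wz":0,"grip":0.04},{"tx":0.015,"ty":0.24,"tz":0,"wx":0,"wy":0,"wz":0,"grip":0.04},{"tx":0.015,"ty":0.28,"tz":0,"wx":0,"wy":0,"wz":0,"grip":0.04},{"tx":0.015,"ty":0.32,"tz":0,"wx":0,"wy":0,"wz":0,"grip":0.04},{"tx":0.015,"ty":0.36,"tz":0,"wx":0,"wy":0,"wz":0,"grip":0.04},{"tx":0.015,"ty":0.40,"tz":0,"wx":0,"wy":0,"wz":0,"grip":0.04}]'
python3 -m handwheel '[{"tx":0,"ty":0.04,"tz":0,"wx":0,"wy":0,"wz":0,"grip":0.04},{"tx":0,"ty":0.08,"tz":0,"wx":0,"wy":0,"wz":0,"grip":0.04},{"tx":0,"ty":0.12,"tz":0,"wx":0,"wy":0,"wz":0,"grip":0.04},{"tx":0,"ty":0.15,"tz":0,"wx":0,"wy":0,"wz":0,"grip":0.04},{"tx":0,"ty":0.17,"tz":0,"wx":0,"wy":0,"wz":0,"grip":0.04},{"tx":0,"ty":0.181,"tz":0,"wx":0,"wy":0,"wz":0,"grip":0.04},{"tx":0,"ty":0.181,"tz":0,"wx":0,"wy":0,"wz":0,"grip":0.04},{"tx":0,"ty":0.181,"tz":0,"wx":0,"wy":0,"wz":0,"grip":0.04}]'
python3 go.py 0.4533 0.2934 0.186
python3 - <<'E'
from h import *
i=cams.read_camera("side")[220:430,120:400,::-1];cv2.imwrite("pics/s3.png",cv2.convertScaleAbs(cv2.resize(i,None,fx=2.7,fy=2.7),alpha=1.5))
E
```

```text
time: 4.87
tool_pos: [0.4527, 0.1143, 0.2968]
tool_rot: [-0.002, 1.0, -0.0, -0.001]
contact_force: [0.5, -0.5, -0.2]
gripper_width: 0.0485
gripper_force: 26.1
time: 5.53
tool_pos: [0.4528, 0.2932, 0.2972]
tool_rot: [-0.002, 1.0, -0.001, -0.001]
contact_force: [0.4, -0.5, -0.8]
gripper_width: 0.0483
gripper_force: 26.1
t 5.5333 pos [0.4528 0.2932 0.2972] j [ 0.42  0.3  -0.21  1.07 -0.    0.41] shift [-0.0007  0.0004  0.1112] turn [-0.07 -0.11  0.24]
```

View pics/s3.png

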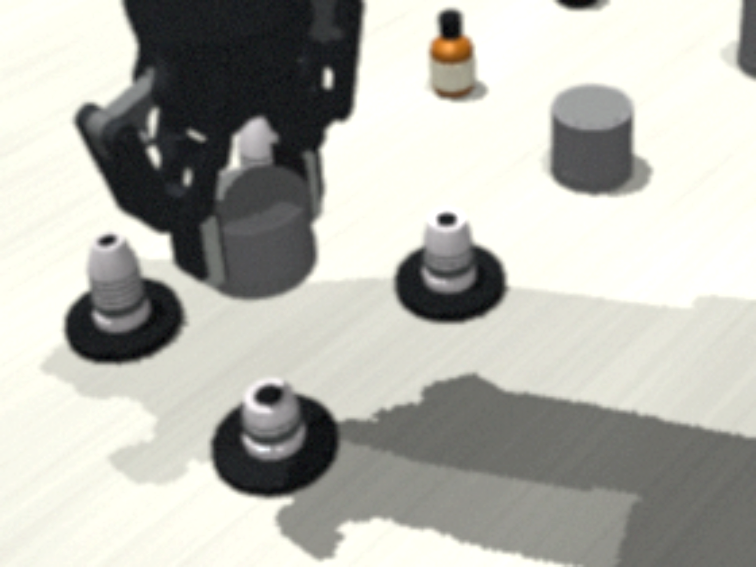

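```bash
python3 - <<'E'
from h import *
for z in(.115,.119,.152,.156):
    p=(proj("side",circ(.4528,.2932,z,.025))-[120,220]+.5)*2.7; print(z,p.min(0).round(),p.max(0).round())
E
```

```text
0.115 [199. 231.] [312. 303.]
0.119 [198. 224.] [311. 296.]
0.152 [188. 166.] [304. 236.]
0.156 [187. 159.] [304. 229.]
```

The cap's edges are within 2 mm of the prediction, so it's centred. Lowering it.

```bash
python3 -m handwheel '[{"tx":0,"ty":0,"tz":0.03,"wx":0,"wy":0,"wz":0,"grip":0.04},{"tx":0,"ty":0,"tz":0.06,"wx":0,"wy":0,"wz":0,"grip":0.04},{"tx":0,"ty":0,"tz":0.08,"wx":0,"wy":0,"wz":0,"grip":0.04},{"tx":0,"ty":0,"tz":0.095,"wx":0,"wy":0,"wz":0,"grip":0.04},{"tx":0,"ty":0,"tz":0.102,"wx":0,"wy":0,"wz":0,"grip":0.04},{"tx":0,"ty":0,"tz":0.105,"wx":0,"wy":0,"wz":0,"grip":0.04},{"tx":0,"ty":0,"tz":0.107,"wx":0,"wy":0,"wz":0,"grip":0.04},{"tx":0,"ty":0,"tz":0.108,"wx":0,"wy":0,"wz":0,"grip":0.04},{"tx":0,"ty":0,"tz":0.109,"wx":0,"wy":0,"wz":0,"grip":0.04}]'
python3 -m handwheel '[{"tx":0,"ty":0,"tz":0.001,"wx":0,"wy":0,"wz":0,"grip":0.04},{"tx":0,"ty":0,"tz":0.001,"wx":0,"wy":0,"wz":0,"grip":0.04}]'
python3 -m handwheel '[{"tx":0,"ty":0,"tz":0.001,"wx":0,"wy":0,"wz":0,"grip":0.04},{"tx":0,"ty":0,"tz":0.001,"wx":0,"wy":0,"wz":0,"grip":0.04}]'
```

```text
time: 6.33
tool_pos: [0.4534, 0.2933, 0.1902]
tool_rot: [-0.002, 1.0, 0.0, 0.001]
contact_force: [0.3, 0.1, 0.2]
gripper_width: 0.0484
gripper_force: 26.1
time: 6.5
tool_pos: [0.4531, 0.2935, 0.1888]
tool_rot: [-0.002, 1.0, 0.0, 0.0]
contact_force: [-0.1, 0.6, -0.6]
gripper_width: 0.0483
gripper_force: 26.1
time: 6.67
tool_pos: [0.4531, 0.2935, 0.1876]
tool_rot: [-0.002, 1.0, 0.0, 0.0]
contact_force: [0.0, -0.4, 0.1]
gripper_width: 0.0488
gripper_force: 26.2
```

```bash
python3 -m handwheel '[{"tx":0,"ty":0,"tz":0.001,"wx":0,"wy":0,"wz":0,"grip":0.04},{"tx":0,"ty":0,"tz":0.001,"wx":0,"wy":0,"wz":0,"grip":0.04}]'|grep -E "pos|contact"
python3 -m handwheel '[{"tx":0,"ty":0,"tz":0.001,"wx":0,"wy":0,"wz":0,"grip":0.04},{"tx":0,"ty":0,"tz":0.001,"wx":0,"wy":0,"wz":0,"grip":0.04}]'|grep -E "pos|contact"
```

```text
tool_pos: [0.453, 0.2935, 0.1875]
contact_force: [-2.9, -1.9, 11.9]
tool_pos: [0.453, 0.2935, 0.1872]
contact_force: [-5.2, -2.9, 20.6]
```

Contact is at TCP z = 0.1875, which is exactly the gripped-on-bench height (0.1795) plus 8 mm, so it's fully seated. Backing off the preload, then releasing and rising.

```bash
python3 -m handwheel '[{"tx":0,"ty":0,"tz":-0.0015,"wx":0,"wy":0,"wz":0,"grip":0.04},{"tx":0,"ty":0,"tz":-0.0015,"wx":0,"wy":0,"wz":0,"grip":0.068},{"tx":0,"ty":0,"tz":-0.0015,"wx":0,"wy":0,"wz":0,"grip":0.068},{"tx":0,"ty":0,"tz":-0.0015,"wx":0,"wy":0,"wz":0,"grip":0.068},{"tx":0,"ty":0,"tz":-0.0015,"wx":0,"wy":0,"wz":0,"grip":0.068},{"tx":0,"ty":0,"tz":-0.0015,"wx":0,"wy":0,"wz":0,"grip":0.068}]'
python3 -m handwheel '[{"tx":0,"ty":0,"tz":-0.02,"wx":0,"wy":0,"wz":0,"grip":0.068},{"tx":0,"ty":0,"tz":-0.05,"wx":0,"wy":0,"wz":0,"grip":0.068},{"tx":0,"ty":0,"tz":-0.08,"wx":0,"wy":0,"wz":0,"grip":0.068},{"tx":0,"ty":0,"tz":-0.11,"wx":0,"wy":0,"wz":0,"grip":0.068},{"tx":0,"ty":0,"tz":-0.112,"wx":0,"wy":0,"wz":0,"grip":0.08},{"tx":0,"ty":0,"tz":-0.112,"wx":0,"wy":0,"wz":0,"grip":0.08}]'
python3 go.py 0.4745 0.0139 0.300
python3 - <<'E'
from h import *
i=cams.read_camera("side")[220:430,120:400,::-1];cv2.imwrite("pics/s4.png",cv2.convertScaleAbs(cv2.resize(i,None,fx=2.7,fy=2.7),alpha=1.5))
E
```

```text
time: 7.5
tool_pos: [0.453, 0.2934, 0.1866]
tool_rot: [-0.002, 1.0, -0.0, -0.0]
contact_force: [-0.3, 0.1, 0.1]
gripper_width: 0.0683
gripper_force: 0.0
time: 8.0
tool_pos: [0.4534, 0.2936, 0.3005]
tool_rot: [-0.002, 1.0, 0.001, 0.002]
contact_force: [-0.6, -0.7, 0.1]
gripper_width: 0.0798
gripper_force: 0.0
t 8.0 pos [0.4534 0.2936 0.3005] j [ 0.42  0.29 -0.2   1.07  0.    0.42] shift [-2.020e-02 -2.798e-01  2.000e-04] turn [0.08 0.19 0.2 ]
```

View pics/s4.png

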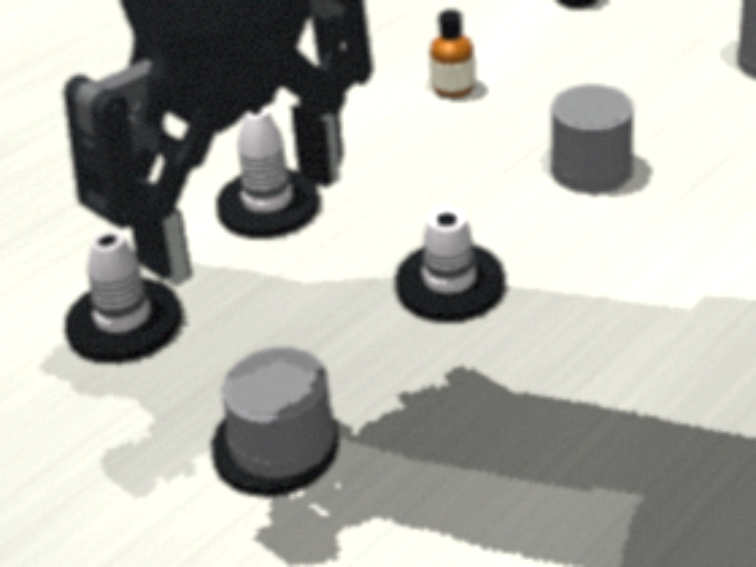

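Cover 1 is flat on its base: rim at x 222–335, base at x 213–338. Now cover 2.

```bash
python3 -m handwheel '[{"tx":-0.020,"ty":-0.04,"tz":0,"wx":0,"wy":0,"wz":0.2,"grip":0.085},{"tx":-0.020,"ty":-0.08,"tz":0,"wx":0,"wy":0,"wz":0.2,"grip":0.085},{"tx":-0.020,"ty":-0.12,"tz":0,"wx":0,"wy":0,"wz":0.2,"grip":0.085},{"tx":-0.020,"ty":-0.16,"tz":0,"wx":0,"wy":0,"wz":0.2,"grip":0.085},{"tx":-0.020,"ty":-0.20,"tz":0,"wx":0,"wy":0,"wz":0.2,"grip":0.085},{"tx":-0.020,"ty":-0.24,"tz":0,"wx":0,"wy":0,"wz":0.2,"grip":0.085},{"tx":-0.020,"ty":-0.27,"tz":0,"wx":0,"wy":0,"wz":0.2,"grip":0.085},{"tx":-0.020,"ty":-0.28,"tz":0,"wx":0,"wy":0,"wz":0.2,"grip":0.085},{"tx":-0.020,"ty":-0.28,"tz":0,"wx":0,"wy":0,"wz":0.2,"grip":0.085},{"tx":-0.020,"ty":-0.28,"tz":0,"wx":0,"wy":0,"wz":0.2,"grip":0.085}]'
python3 go.py 0.4743 0.0139 0.191
```

```text
time: 8.88
tool_pos: [0.4738, 0.0134, 0.2978]
tool_rot: [0.001, 1.0, 0.0, -0.001]
contact_force: [-0.3, 0.2, -0.5]
gripper_width: 0.0844
gripper_force: 0.0
t 8.8833 pos [0.4738 0.0134 0.2978] j [-0.15  0.19 -0.35  1.03  0.   -0.15] shift [-0.0007  0.0004  0.1068] turn [ 0.04 -0.11 -0.09]
```

```bash
python3 -m handwheel '[{"tx":0,"ty":0,"tz":0.03,"wx":0,"wy":0,"wz":0,"grip":0.085},{"tx":0,"ty":0,"tz":0.06,"wx":0,"wy":0,"wz":0,"grip":0.085},{"tx":0,"ty":0,"tz":0.085,"wx":0,"wy":0,"wz":0,"grip":0.085},{"tx":0,"ty":0,"tz":0.10,"wx":0,"wy":0,"wz":0,"grip":0.085},{"tx":0,"ty":0,"tz":0.107,"wx":0,"wy":0,"wz":0,"grip":0.085},{"tx":0,"ty":0,"tz":0.107,"wx":0,"wy":0,"wz":0,"grip":0.085}]'|grep -E "pos|contact"
python3 -m handwheel '[{"tx":0,"ty":0,"tz":0,"wx":0,"wy":0,"wz":0,"grip":0.04},{"tx":0,"ty":0,"tz":0,"wx":0,"wy":0,"wz":0,"grip":0.04},{"tx":0,"ty":0,"tz":0,"wx":0,"wy":0,"wz":0,"grip":0.04},{"tx":0,"ty":0,"tz":0,"wx":0,"wy":0,"wz":0,"grip":0.04},{"tx":0,"ty":0,"tz":0,"wx":0,"wy":0,"wz":0,"grip":0.04},{"tx":0,"ty":0,"tz":0,"wx":0,"wy":0,"wz":0,"grip":0.04},{"tx":0,"ty":0,"tz":0,"wx":0,"wy":0,"wz":0,"grip":0.04}]' 25
python3 -m handwheel '[{"tx":0,"ty":0,"tz":-0.02,"wx":0,"wy":0,"wz":0,"grip":0.04},{"tx":0,"ty":0,"tz":-0.05,"wx":0,"wy":0,"wz":0,"grip":0.04},{"tx":0,"ty":0,"tz":-0.08,"wx":0,"wy":0,"wz":0,"grip":0.04},{"tx":0,"ty":0,"tz":-0.11,"wx":0,"wy":0,"wz":0,"grip":0.04},{"tx":0,"ty":0,"tz":-0.12,"wx":0,"wy":0,"wz":0,"grip":0.04},{"tx":0,"ty":0,"tz":-0.12,"wx":0,"wy":0,"wz":0,"grip":0.04}]'
python3 go.py 0.4688 0.1501 0.31
```

```text
tool_pos: [0.4734, 0.0149, 0.1903]
contact_force: [0.3, -0.1, -0.2]
time: 9.97
tool_pos: [0.4743, 0.0136, 0.1932]
tool_rot: [-0.0, 1.0, 0.0, 0.001]
contact_force: [0.0, 2.0, 5.7]
gripper_width: 0.0501
gripper_force: 25.1
time: 10.47
tool_pos: [0.4745, 0.0134, 0.3154]
tool_rot: [0.0, 1.0, -0.0, 0.003]
contact_force: [0.0, 1.1, -0.9]
gripper_width: 0.0499
gripper_force: 26.3
t 10.4667 pos [0.4745 0.0134 0.3154] j [-0.15  0.18 -0.32  1.07  0.   -0.15] shift [0.0057 0.1367 0.0052] turn [-0.05  0.37 -0.01]
```

```bash
python3 -m handwheel '[{"tx":0.0055,"ty":0.04,"tz":0,"wx":0,"wy":0,"wz":0,"grip":0.04},{"tx":0.0055,"ty":0.08,"tz":0,"wx":0,"wy":0,"wz":0,"grip":0.04},{"tx":0.0055,"ty":0.115,"tz":0,"wx":0,"wy":0,"wz":0,"grip":0.04},{"tx":0.0055,"ty":0.13,"tz":0,"wx":0,"wy":0,"wz":0,"grip":0.04},{"tx":0.0055,"ty":0.1365,"tz":0,"wx":0,"wy":0,"wz":0,"grip":0.04},{"tx":0.0055,"ty":0.1365,"tz":0,"wx":0,"wy":0,"wz":0,"grip":0.04},{"tx":0.0055,"ty":0.1365,"tz":0,"wx":0,"wy":0,"wz":0,"grip":0.04}]'
python3 go.py 0.4688 0.1501 0.2012
python3 - <<'E'
from h import *
i=overlay("side",cams.read_camera("side"),{"o2":(.4688,.1501)},(150,170,400,360),3)
s=robot.sense();x,y,z=s["tool_pos"]
for zz in(z-.1932,z-.1932+.048):
    cv2.polylines(i,[((proj("side",circ(x,y,zz,.025))-[150,170]+.5)*3).astype(np.int32)],True,(0,0,255),1)
cv2.imwrite("pics/s5.png",i)
E
```

```text
time: 11.05
tool_pos: [0.4684, 0.1497, 0.3113]
tool_rot: [-0.0, 1.0, -0.0, -0.0]
contact_force: [-0.0, -0.1, -0.4]
gripper_width: 0.0501
gripper_force: 26.4
t 11.05 pos [0.4684 0.1497 0.3113] j [ 0.14  0.21 -0.29  1.07 -0.    0.14] shift [-0.0005  0.0004  0.1101] turn [-0.03 -0.05  0.02]
```

View pics/s5.png

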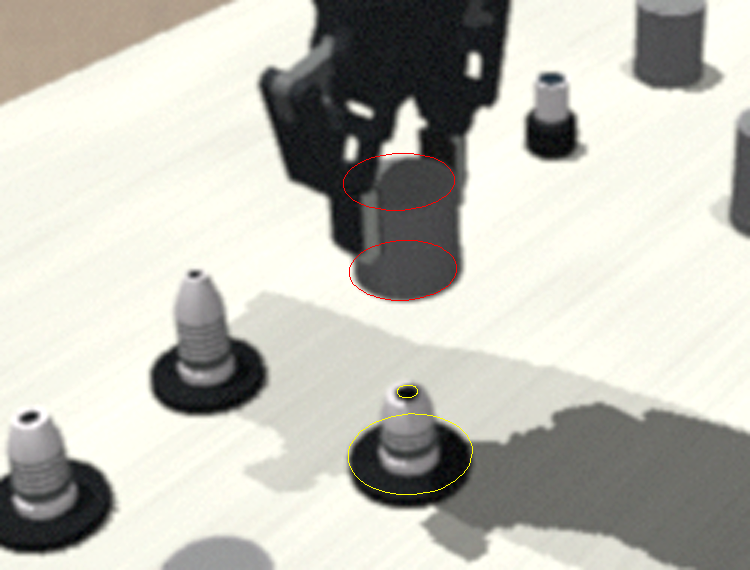

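The held cover 2, at about (408,270), matches the model within about 1.5 mm. Lowering it.

```bash
python3 -m handwheel '[{"tx":0,"ty":0,"tz":0.03,"wx":0,"wy":0,"wz":0,"grip":0.04},{"tx":0,"ty":0,"tz":0.06,"wx":0,"wy":0,"wz":0,"grip":0.04},{"tx":0,"ty":0,"tz":0.08,"wx":0,"wy":0,"wz":0,"grip":0.04},{"tx":0,"ty":0,"tz":0.095,"wx":0,"wy":0,"wz":0,"grip":0.04},{"tx":0,"ty":0,"tz":0.102,"wx":0,"wy":0,"wz":0,"grip":0.04},{"tx":0,"ty":0,"tz":0.105,"wx":0,"wy":0,"wz":0,"grip":0.04},{"tx":0,"ty":0,"tz":0.107,"wx":0,"wy":0,"wz":0,"grip":0.04},{"tx":0,"ty":0,"tz":0.108,"wx":0,"wy":0,"wz":0,"grip":0.04},{"tx":0,"ty":0,"tz":0.109,"wx":0,"wy":0,"wz":0,"grip":0.04},{"tx":0,"ty":0,"tz":0.109,"wx":0,"wy":0,"wz":0,"grip":0.04}]'|grep -E "pos|contact"
python3 -m handwheel '[{"tx":0,"ty":0,"tz":0.001,"wx":0,"wy":0,"wz":0,"grip":0.04},{"tx":0,"ty":0,"tz":0.001,"wx":0,"wy":0,"wz":0,"grip":0.04}]'|grep -E "pos|contact"
```

```text
tool_pos: [0.4687, 0.15, 0.2035]
contact_force: [-1.0, 0.5, 0.1]
tool_pos: [0.4685, 0.1501, 0.2021]
contact_force: [-0.1, 0.0, -0.9]
```

```bash
python3 -m handwheel '[{"tx":0,"ty":0,"tz":0.001,"wx":0,"wy":0,"wz":0,"grip":0.04},{"tx":0,"ty":0,"tz":0.001,"wx":0,"wy":0,"wz":0,"grip":0.04}]'|grep -E "pos|contact"
```

```text
tool_pos: [0.4685, 0.1501, 0.2012]
contact_force: [-0.1, 0.3, 2.3]
```

Contact is at 0.2012, as predicted. One more 0.5 mm, then release, rise and go to cover 3 at (0.608, -0.283).

```bash
python3 -m handwheel '[{"tx":0,"ty":0,"tz":0.0007,"wx":0,"wy":0,"wz":0,"grip":0.04},{"tx":0,"ty":0,"tz":0.0007,"wx":0,"wy":0,"wz":0,"grip":0.04}]'|grep -E "pos|contact"
python3 -m handwheel '[{"tx":0,"ty":0,"tz":-0.0005,"wx":0,"wy":0,"wz":0,"grip":0.068},{"tx":0,"ty":0,"tz":-0.0005,"wx":0,"wy":0,"wz":0,"grip":0.068},{"tx":0,"ty":0,"tz":-0.0005,"wx":0,"wy":0,"wz":0,"grip":0.068},{"tx":0,"ty":0,"tz":-0.0005,"wx":0,"wy":0,"wz":0,"grip":0.068},{"tx":0,"ty":0,"tz":-0.0005,"wx":0,"wy":0,"wz":0,"grip":0.068}]'
python3 -m handwheel '[{"tx":0,"ty":0,"tz":-0.02,"wx":0,"wy":0,"wz":0,"grip":0.068},{"tx":0,"ty":0,"tz":-0.05,"wx":0,"wy":0,"wz":0,"grip":0.068},{"tx":0,"ty":0,"tz":-0.08,"wx":0,"wy":0,"wz":0,"grip":0.068},{"tx":0,"ty":0,"tz":-0.11,"wx":0,"wy":0,"wz":0,"grip":0.068},{"tx":0,"ty":0,"tz":-0.112,"wx":0,"wy":0,"wz":0,"grip":0.08},{"tx":0,"ty":0,"tz":-0.112,"wx":0,"wy":0,"wz":0,"grip":0.08}]'|grep -E "pos|contact"
python3 go.py 0.6085 -0.283 0.31
```

```text
tool_pos: [0.4685, 0.1501, 0.2011]
contact_force: [-3.3, -0.2, 11.3]
time: 12.85
tool_pos: [0.4685, 0.15, 0.2005]
tool_rot: [0.0, 1.0, 0.0, -0.0]
contact_force: [0.6, -0.4, -0.5]
gripper_width: 0.068
gripper_force: 0.0
tool_pos: [0.4689, 0.1501, 0.3142]
contact_force: [-0.7, -0.0, -0.7]
t 13.35 pos [0.4689 0.1501 0.3142] j [ 0.14  0.21 -0.29  1.07 -0.    0.14] shift [-0.1396 -0.4331  0.0045] turn [ 0.03  0.21 -0.  ]
```

```bash
python3 -m handwheel '[{"tx":-0.012,"ty":-0.038,"tz":0,"wx":0,"wy":0,"wz":0,"grip":0.085},{"tx":-0.024,"ty":-0.076,"tz":0,"wx":0,"wy":0,"wz":0,"grip":0.085},{"tx":-0.036,"ty":-0.114,"tz":0,"wx":0,"wy":0,"wz":0,"grip":0.085},{"tx":-0.048,"ty":-0.152,"tz":0,"wx":0,"wy":0,"wz":0,"grip":0.085},{"tx":-0.060,"ty":-0.19,"tz":0,"wx":0,"wy":0,"wz":0,"grip":0.085},{"tx":-0.072,"ty":-0.228,"tz":0,"wx":0,"wy":0,"wz":0,"grip":0.085},{"tx":-0.084,"ty":-0.266,"tz":0,"wx":0,"wy":0,"wz":0,"grip":0.085},{"tx":-0.096,"ty":-0.304,"tz":0,"wx":0,"wy":0,"wz":0,"grip":0.085},{"tx":-0.108,"ty":-0.342,"tz":0,"wx":0,"wy":0,"wz":0,"grip":0.085},{"tx":-0.12,"ty":-0.38,"tz":0,"wx":0,"wy":0,"wz":0,"grip":0.085}]'|grep -E "pos|contact"
python3 -m handwheel '[{"tx":-0.0196,"ty":-0.035,"tz":0,"wx":0,"wy":0,"wz":0,"grip":0.085},{"tx":-0.0196,"ty":-0.0531,"tz":0,"wx":0,"wy":0,"wz":0,"grip":0.085},{"tx":-0.0196,"ty":-0.0531,"tz":0,"wx":0,"wy":0,"wz":0,"grip":0.085},{"tx":-0.0196,"ty":-0.0531,"tz":0,"wx":0,"wy":0,"wz":0,"grip":0.085}]'|grep -E "pos|contact"
python3 go.py 0.6085 -0.283 0.202
```

```text
tool_pos: [0.5885, -0.232, 0.3107]
contact_force: [1.1, 0.7, 0.7]
tool_pos: [0.6077, -0.2838, 0.3105]
contact_force: [-0.8, -0.6, 0.4]
t 14.5167 pos [ 0.6077 -0.2838  0.3105] j [-0.56  0.5   0.16  1.23  0.   -0.56] shift [-0.0011  0.0006  0.1085] turn [ 0.11 -0.15 -0.1 ]
```

```bash
python3 -m handwheel '[{"tx":0,"ty":0,"tz":0.03,"wx":0,"wy":0,"wz":0,"grip":0.085},{"tx":0,"ty":0,"tz":0.06,"wx":0,"wy":0,"wz":0,"grip":0.085},{"tx":0,"ty":0,"tz":0.085,"wx":0,"wy":0,"wz":0,"grip":0.085},{"tx":0,"ty":0,"tz":0.10,"wx":0,"wy":0,"wz":0,"grip":0.085},{"tx":0,"ty":0,"tz":0.1085,"wx":0,"wy":0,"wz":0,"grip":0.085},{"tx":0,"ty":0,"tz":0.1085,"wx":0,"wy":0,"wz":0,"grip":0.085}]'|grep -E "pos|contact"
python3 -m handwheel '[{"tx":0,"ty":0,"tz":0,"wx":0,"wy":0,"wz":0,"grip":0.04},{"tx":0,"ty":0,"tz":0,"wx":0,"wy":0,"wz":0,"grip":0.04},{"tx":0,"ty":0,"tz":0,"wx":0,"wy":0,"wz":0,"grip":0.04},{"tx":0,"ty":0,"tz":0,"wx":0,"wy":0,"wz":0,"grip":0.04},{"tx":0,"ty":0,"tz":0,"wx":0,"wy":0,"wz":0,"grip":0.04},{"tx":0,"ty":0,"tz":0,"wx":0,"wy":0,"wz":0,"grip":0.04},{"tx":0,"ty":0,"tz":0,"wx":0,"wy":0,"wz":0,"grip":0.04}]' 25
python3 -m handwheel '[{"tx":0,"ty":0,"tz":-0.02,"wx":0,"wy":0,"wz":0,"grip":0.04},{"tx":0,"ty":0,"tz":-0.05,"wx":0,"wy":0,"wz":0,"grip":0.04},{"tx":0,"ty":0,"tz":-0.08,"wx":0,"wy":0,"wz":0,"grip":0.04},{"tx":0,"ty":0,"tz":-0.11,"wx":0,"wy":0,"wz":0,"grip":0.04},{"tx":0,"ty":0,"tz":-0.12,"wx":0,"wy":0,"wz":0,"grip":0.04},{"tx":0,"ty":0,"tz":-0.12,"wx":0,"wy":0,"wz":0,"grip":0.04},{"tx":0,"ty":0,"tz":-0.12,"wx":0,"wy":0,"wz":0,"grip":0.04}]'
python3 go.py 0.5842 0.2834 0.322
```

```text
tool_pos: [0.6074, -0.2814, 0.2022]
contact_force: [0.7, 0.2, -0.0]
time: 15.6
tool_pos: [0.6084, -0.2831, 0.2058]
tool_rot: [-0.0, 1.0, -0.0, 0.001]
contact_force: [-1.1, 1.9, 6.8]
gripper_width: 0.0487
gripper_force: 25.7
time: 16.18
tool_pos: [0.6079, -0.2831, 0.3242]
tool_rot: [0.0, 1.0, -0.0, 0.0]
contact_force: [-0.2, -0.1, -0.8]
gripper_width: 0.0487
gripper_force: 26.2
t 16.1833 pos [ 0.6079 -0.2831  0.3242] j [-0.56  0.49  0.18  1.26 -0.   -0.56] shift [0.0238 0.5665 0.0019] turn [-0.03  0.04 -0.01]
```

```bash
python3 -m handwheel '[{"tx":0.0238,"ty":0.04,"tz":0,"wx":0,"wy":0,"wz":0,"grip":0.04},{"tx":0.0238,"ty":0.08,"tz":0,"wx":0,"wy":0,"wz":0,"grip":0.04},{"tx":0.0238,"ty":0.12,"tz":0,"wx":0,"wy":0,"wz":0,"grip":0.04},{"tx":0.0238,"ty":0.16,"tz":0,"wx":0,"wy":0,"wz":0,"grip":0.04},{"tx":0.0238,"ty":0.20,"tz":0,"wx":0,"wy":0,"wz":0,"grip":0.04},{"tx":0.0238,"ty":0.24,"tz":0,"wx":0,"wy":0,"wz":0,"grip":0.04},{"tx":0.0238,"ty":0.28,"tz":0,"wx":0,"wy":0,"wz":0,"grip":0.04},{"tx":0.0238,"ty":0.32,"tz":0,"wx":0,"wy":0,"wz":0,"grip":0.04},{"tx":0.0238,"ty":0.36,"tz":0,"wx":0,"wy":0,"wz":0,"grip":0.04},{"tx":0.0238,"ty":0.40,"tz":0,"wx":0,"wy":0,"wz":0,"grip":0.04}]'|grep -E "pos|contact"
python3 -m handwheel '[{"tx":0,"ty":0.04,"tz":0,"wx":0,"wy":0,"wz":0,"grip":0.04},{"tx":0,"ty":0.08,"tz":0,"wx":0,"wy":0,"wz":0,"grip":0.04},{"tx":0,"ty":0.12,"tz":0,"wx":0,"wy":0,"wz":0,"grip":0.04},{"tx":0,"ty":0.15,"tz":0,"wx":0,"wy":0,"wz":0,"grip":0.04},{"tx":0,"ty":0.1665,"tz":0,"wx":0,"wy":0,"wz":0,"grip":0.04},{"tx":0,"ty":0.1665,"tz":0,"wx":0,"wy":0,"wz":0,"grip":0.04},{"tx":0,"ty":0.1665,"tz":0,"wx":0,"wy":0,"wz":0,"grip":0.04},{"tx":0,"ty":0.1665,"tz":0,"wx":0,"wy":0,"wz":0,"grip":0.04}]'
python3 go.py 0.5842 0.2834 0.2138
python3 - <<'E'
from h import *
b=(100,140,340,380);i=overlay("side",cams.read_camera("side"),{"o3":(.5842,.2834)},b,2.5)
s=robot.sense();x,y,z=s["tool_pos"]
for zz in(z-.2055,z-.2055+.059):
    cv2.polylines(i,[((proj("side",circ(x,y,zz,.025))-[100,140]+.5)*2.5).astype(np.int32)],True,(0,0,255),1)
cv2.imwrite("pics/s6.png",i)
E
```

```text
tool_pos: [0.5836, 0.1188, 0.3221]
contact_force: [0.9, 0.5, -0.4]
time: 17.68
tool_pos: [0.5843, 0.2825, 0.3231]
tool_rot: [0.0, 1.0, -0.0, -0.001]
contact_force: [-0.5, 0.0, -0.1]
gripper_width: 0.0489
gripper_force: 26.2
t 17.6833 pos [0.5843 0.2825 0.3231] j [ 0.32  0.46  0.12  1.23 -0.    0.32] shift [-1.000e-04  1.000e-03  1.093e-01] turn [-0.05 -0.1  -0.03]
```

View pics/s6.png

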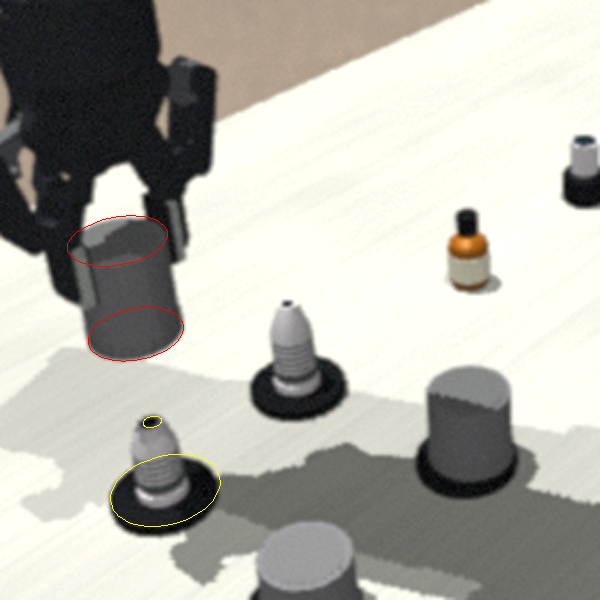

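Cover 3 and objective 3 are both shifted about 3 px left of their models, so they're aligned with each other. Cover 2 sits properly at (468,430). Lowering cover 3.

```bash
python3 -m handwheel '[{"tx":0,"ty":0.0005,"tz":0.03,"wx":0,"wy":0,"wz":0,"grip":0.04},{"tx":0,"ty":0.0005,"tz":0.06,"wx":0,"wy":0,"wz":0,"grip":0.04},{"tx":0,"ty":0.0005,"tz":0.08,"wx":0,"wy":0,"wz":0,"grip":0.04},{"tx":0,"ty":0.0005,"tz":0.093,"wx":0,"wy":0,"wz":0,"grip":0.04},{"tx":0,"ty":0.0005,"tz":0.10,"wx":0,"wy":0,"wz":0,"grip":0.04},{"tx":0,"ty":0.0005,"tz":0.103,"wx":0,"wy":0,"wz":0,"grip":0.04},{"tx":0,"ty":0.0005,"tz":0.105,"wx":0,"wy":0,"wz":0,"grip":0.04},{"tx":0,"ty":0.0005,"tz":0.1065,"wx":0,"wy":0,"wz":0,"grip":0.04},{"tx":0,"ty":0.0005,"tz":0.107,"wx":0,"wy":0,"wz":0,"grip":0.04},{"tx":0,"ty":0.0005,"tz":0.107,"wx":0,"wy":0,"wz":0,"grip":0.04}]'|grep -E "pos|contact"
python3 -m handwheel '[{"tx":0,"ty":0,"tz":0.001,"wx":0,"wy":0,"wz":0,"grip":0.04},{"tx":0,"ty":0,"tz":0.001,"wx":0,"wy":0,"wz":0,"grip":0.04}]'|grep -E "pos|contact"
```

```text
tool_pos: [0.5845, 0.2839, 0.2179]
contact_force: [0.5, 0.5, -1.1]
tool_pos: [0.5843, 0.284, 0.2165]
contact_force: [0.1, 0.3, -1.1]
```

```bash
python3 -m handwheel '[{"tx":0,"ty":0,"tz":0.001,"wx":0,"wy":0,"wz":0,"grip":0.04},{"tx":0,"ty":0,"tz":0.001,"wx":0,"wy":0,"wz":0,"grip":0.04}]'|grep -E "pos|contact"
```

```text
tool_pos: [0.5843, 0.284, 0.2151]
contact_force: [-0.4, -0.2, 0.4]
```

```bash
python3 -m handwheel '[{"tx":0,"ty":0,"tz":0.001,"wx":0,"wy":0,"wz":0,"grip":0.04},{"tx":0,"ty":0,"tz":0.001,"wx":0,"wy":0,"wz":0,"grip":0.04}]'|grep -E "pos|contact"
```

```text
tool_pos: [0.5843, 0.2839, 0.214]
contact_force: [0.5, -0.3, -0.6]
```

```bash
python3 -m handwheel '[{"tx":0,"ty":0,"tz":0.001,"wx":0,"wy":0,"wz":0,"grip":0.04},{"tx":0,"ty":0,"tz":0.001,"wx":0,"wy":0,"wz":0,"grip":0.04}]'|grep -E "pos|contact"
```

```text
tool_pos: [0.5842, 0.2839, 0.2139]
contact_force: [-1.7, -0.7, 4.3]
```

Contact is at 0.2139 as predicted. Pressing a little, then releasing and rising.

```bash
python3 -m handwheel '[{"tx":0,"ty":0,"tz":0.0007,"wx":0,"wy":0,"wz":0,"grip":0.04},{"tx":0,"ty":0,"tz":0.0007,"wx":0,"wy":0,"wz":0,"grip":0.04}]'|grep -E "pos|contact"
python3 -m handwheel '[{"tx":0,"ty":0,"tz":-0.0007,"wx":0,"wy":0,"wz":0,"grip":0.068},{"tx":0,"ty":0,"tz":-0.0007,"wx":0,"wy":0,"wz":0,"grip":0.068},{"tx":0,"ty":0,"tz":-0.0007,"wx":0,"wy":0,"wz":0,"grip":0.068},{"tx":0,"ty":0,"tz":-0.0007,"wx":0,"wy":0,"wz":0,"grip":0.068},{"tx":0,"ty":0,"tz":-0.0007,"wx":0,"wy":0,"wz":0,"grip":0.068}]'
python3 -m handwheel '[{"tx":0,"ty":0,"tz":-0.02,"wx":0,"wy":0,"wz":0,"grip":0.068},{"tx":0,"ty":0,"tz":-0.05,"wx":0,"wy":0,"wz":0,"grip":0.068},{"tx":0,"ty":0,"tz":-0.08,"wx":0,"wy":0,"wz":0,"grip":0.068},{"tx":0,"ty":0,"tz":-0.11,"wx":0,"wy":0,"wz":0,"grip":0.068},{"tx":0,"ty":0,"tz":-0.112,"wx":0,"wy":0,"wz":0,"grip":0.08},{"tx":0,"ty":0,"tz":-0.112,"wx":0,"wy":0,"wz":0,"grip":0.08},{"tx":0,"ty":0,"tz":-0.112,"wx":0,"wy":0,"wz":0,"grip":0.08}]'|grep -E "pos|contact"
python3 go.py 0.4508 -0.1583 0.325
```

```text
tool_pos: [0.5841, 0.2839, 0.2138]
contact_force: [-4.5, -1.7, 11.0]
time: 19.82
tool_pos: [0.5843, 0.2839, 0.2129]
tool_rot: [0.0, 1.0, -0.0, -0.0]
contact_force: [0.3, 0.1, -1.3]
gripper_width: 0.068
gripper_force: 0.0
tool_pos: [0.5842, 0.2839, 0.3247]
contact_force: [0.5, 0.4, -0.9]
t 20.4 pos [0.5842 0.2839 0.3247] j [0.32 0.46 0.12 1.23 0.   0.32] shift [ 1.334e-01 -4.422e-01 -2.000e-04] turn [-0.01 -0.02 -0.  ]
```

```bash
python3 -m handwheel '[{"tx":0.012,"ty":-0.038,"tz":0,"wx":0,"wy":0,"wz":0,"grip":0.085},{"tx":0.023,"ty":-0.076,"tz":0,"wx":0,"wy":0,"wz":0,"grip":0.085},{"tx":0.034,"ty":-0.114,"tz":0,"wx":0,"wy":0,"wz":0,"grip":0.085},{"tx":0.046,"ty":-0.152,"tz":0,"wx":0,"wy":0,"wz":0,"grip":0.085},{"tx":0.057,"ty":-0.19,"tz":0,"wx":0,"wy":0,"wz":0,"grip":0.085},{"tx":0.069,"ty":-0.228,"tz":0,"wx":0,"wy":0,"wz":0,"grip":0.085},{"tx":0.080,"ty":-0.266,"tz":0,"wx":0,"wy":0,"wz":0,"grip":0.085},{"tx":0.092,"ty":-0.304,"tz":0,"wx":0,"wy":0,"wz":0,"grip":0.085},{"tx":0.103,"ty":-0.342,"tz":0,"wx":0,"wy":0,"wz":0,"grip":0.085},{"tx":0.115,"ty":-0.38,"tz":0,"wx":0,"wy":0,"wz":0,"grip":0.085}]'|grep -E "pos|contact"
python3 -m handwheel '[{"tx":0.0184,"ty":-0.035,"tz":0,"wx":0,"wy":0,"wz":0,"grip":0.085},{"tx":0.0184,"ty":-0.0622,"tz":0,"wx":0,"wy":0,"wz":0,"grip":0.085},{"tx":0.0184,"ty":-0.0622,"tz":0,"wx":0,"wy":0,"wz":0,"grip":0.085},{"tx":0.0184,"ty":-0.0622,"tz":0,"wx":0,"wy":0,"wz":0,"grip":0.085}]'|grep -E "pos|contact"
python3 go.py 0.4508 -0.1583 0.213
```

```text
tool_pos: [0.4681, -0.0975, 0.3238]
contact_force: [0.9, -0.2, 0.2]
tool_pos: [0.4504, -0.1595, 0.3238]
contact_force: [-0.1, -0.2, 0.2]
t 21.5667 pos [ 0.4504 -0.1595  0.3238] j [-0.52  0.18 -0.3   1.1   0.   -0.51] shift [-0.0007  0.0011  0.1108] turn [ 0.08 -0.12 -0.18]
```

```bash
python3 -m handwheel '[{"tx":0,"ty":0.001,"tz":0.03,"wx":0,"wy":0,"wz":0,"grip":0.085},{"tx":0,"ty":0.001,"tz":0.06,"wx":0,"wy":0,"wz":0,"grip":0.085},{"tx":0,"ty":0.001,"tz":0.085,"wx":0,"wy":0,"wz":0,"grip":0.085},{"tx":0,"ty":0.001,"tz":0.10,"wx":0,"wy":0,"wz":0,"grip":0.085},{"tx":0,"ty":0.001,"tz":0.111,"wx":0,"wy":0,"wz":0,"grip":0.085},{"tx":0,"ty":0.001,"tz":0.111,"wx":0,"wy":0,"wz":0,"grip":0.085}]'|grep -E "pos|contact"
python3 -m handwheel '[{"tx":0,"ty":0,"tz":0,"wx":0,"wy":0,"wz":0,"grip":0.04},{"tx":0,"ty":0,"tz":0,"wx":0,"wy":0,"wz":0,"grip":0.04},{"tx":0,"ty":0,"tz":0,"wx":0,"wy":0,"wz":0,"grip":0.04},{"tx":0,"ty":0,"tz":0,"wx":0,"wy":0,"wz":0,"grip":0.04},{"tx":0,"ty":0,"tz":0,"wx":0,"wy":0,"wz":0,"grip":0.04},{"tx":0,"ty":0,"tz":0,"wx":0,"wy":0,"wz":0,"grip":0.04},{"tx":0,"ty":0,"tz":0,"wx":0,"wy":0,"wz":0,"grip":0.04}]' 25
python3 -m handwheel '[{"tx":0,"ty":0,"tz":-0.02,"wx":0,"wy":0,"wz":0,"grip":0.04},{"tx":0,"ty":0,"tz":-0.05,"wx":0,"wy":0,"wz":0,"grip":0.04},{"tx":0,"ty":0,"tz":-0.08,"wx":0,"wy":0,"wz":0,"grip":0.04},{"tx":0,"ty":0,"tz":-0.11,"wx":0,"wy":0,"wz":0,"grip":0.04},{"tx":0,"ty":0,"tz":-0.12,"wx":0,"wy":0,"wz":0,"grip":0.04},{"tx":0,"ty":0,"tz":-0.12,"wx":0,"wy":0,"wz":0,"grip":0.04},{"tx":0,"ty":0,"tz":-0.12,"wx":0,"wy":0,"wz":0,"grip":0.04}]'
python3 go.py 0.5996 0.1656 0.334
```

```text
tool_pos: [0.4501, -0.1557, 0.2114]
contact_force: [-0.3, 1.2, -0.5]
time: 22.65
tool_pos: [0.4511, -0.1572, 0.2151]
tool_rot: [-0.0, 1.0, -0.0, 0.001]
contact_force: [0.2, 1.9, 6.4]
gripper_width: 0.0493
gripper_force: 26.1
time: 23.23
tool_pos: [0.4507, -0.1573, 0.3343]
tool_rot: [0.0, 1.0, -0.0, 0.0]
contact_force: [0.7, 0.8, -0.5]
gripper_width: 0.0493
gripper_force: 26.3
t 23.2333 pos [ 0.4507 -0.1573  0.3343] j [-0.51  0.17 -0.28  1.12 -0.   -0.51] shift [-1.488e-01  3.229e-01  2.000e-04] turn [-0.03  0.05 -0.01]
```

```bash
python3 -m handwheel '[{"tx":-0.0165,"ty":0.036,"tz":0,"wx":0,"wy":0,"wz":0,"grip":0.04},{"tx":-0.033,"ty":0.072,"tz":0,"wx":0,"wy":0,"wz":0,"grip":0.04},{"tx":-0.05,"ty":0.108,"tz":0,"wx":0,"wy":0,"wz":0,"grip":0.04},{"tx":-0.066,"ty":0.144,"tz":0,"wx":0,"wy":0,"wz":0,"grip":0.04},{"tx":-0.083,"ty":0.18,"tz":0,"wx":0,"wy":0,"wz":0,"grip":0.04},{"tx":-0.099,"ty":0.216,"tz":0,"wx":0,"wy":0,"wz":0,"grip":0.04},{"tx":-0.116,"ty":0.252,"tz":0,"wx":0,"wy":0,"wz":0,"grip":0.04},{"tx":-0.132,"ty":0.288,"tz":0,"wx":0,"wy":0,"wz":0,"grip":0.04},{"tx":-0.143,"ty":0.311,"tz":0,"wx":0,"wy":0,"wz":0,"grip":0.04},{"tx":-0.1488,"ty":0.3229,"tz":0,"wx":0,"wy":0,"wz":0,"grip":0.04}]'|grep -E "pos|contact"
python3 -m handwheel '[{"tx":0,"ty":0,"tz":0,"wx":0,"wy":0,"wz":0,"grip":0.04},{"tx":0,"ty":0,"tz":0,"wx":0,"wy":0,"wz":0,"grip":0.04},{"tx":0,"ty":0,"tz":0,"wx":0,"wy":0,"wz":0,"grip":0.04}]'|grep -E "pos|contact|width"
python3 go.py 0.5996 0.1656 0.2231
python3 - <<'E'
from h import *
b=(130,100,370,340);i=overlay("side",cams.read_camera("side"),{"o4":(.5996,.1656)},b,2.5)
s=robot.sense();x,y,z=s["tool_pos"]
for zz in(z-.2151,z-.2151+.07):
    cv2.polylines(i,[((proj("side",circ(x,y,zz,.025))-[130,100]+.5)*2.5).astype(np.int32)],True,(0,0,255),1)
cv2.imwrite("pics/s7.png",i)
E
```

```text
tool_pos: [0.6003, 0.1686, 0.3317]
contact_force: [0.2, -0.7, -1.3]
tool_pos: [0.5993, 0.1646, 0.3334]
contact_force: [0.4, -0.4, 0.2]
gripper_width: 0.0489
t 24.3167 pos [0.5993 0.1646 0.3334] j [ 0.13  0.41  0.06  1.23 -0.    0.13] shift [-0.0005  0.0011  0.1103] turn [-0.04 -0.09 -0.05]
```

View pics/s7.png

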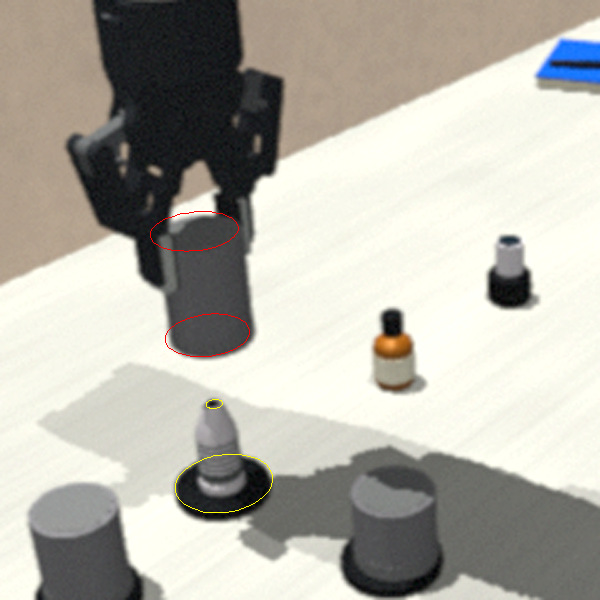

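Cover 4 sits about 4 px (2 mm) right of its model and the objective matches its own. Lowering with a +2 mm y correction.

```bash
python3 -m handwheel '[{"tx":0,"ty":0.002,"tz":0.02,"wx":0,"wy":0,"wz":0,"grip":0.04},{"tx":0,"ty":0.002,"tz":0.05,"wx":0,"wy":0,"wz":0,"grip":0.04},{"tx":0,"ty":0.002,"tz":0.075,"wx":0,"wy":0,"wz":0,"grip":0.04},{"tx":0,"ty":0.002,"tz":0.092,"wx":0,"wy":0,"wz":0,"grip":0.04},{"tx":0,"ty":0.002,"tz":0.10,"wx":0,"wy":0,"wz":0,"grip":0.04},{"tx":0,"ty":0.002,"tz":0.104,"wx":0,"wy":0,"wz":0,"grip":0.04},{"tx":0,"ty":0.002,"tz":0.106,"wx":0,"wy":0,"wz":0,"grip":0.04},{"tx":0,"ty":0.002,"tz":0.107,"wx":0,"wy":0,"wz":0,"grip":0.04},{"tx":0,"ty":0.002,"tz":0.1075,"wx":0,"wy":0,"wz":0,"grip":0.04},{"tx":0,"ty":0.002,"tz":0.1075,"wx":0,"wy":0,"wz":0,"grip":0.04}]'|grep -E "pos|contact"
python3 -m handwheel '[{"tx":0,"ty":0,"tz":0.001,"wx":0,"wy":0,"wz":0,"grip":0.04},{"tx":0,"ty":0,"tz":0.001,"wx":0,"wy":0,"wz":0,"grip":0.04}]'|grep -E "pos|contact"
```

```text
tool_pos: [0.5999, 0.1676, 0.2276]
contact_force: [-1.3, -0.9, 0.1]
tool_pos: [0.5998, 0.1677, 0.226]
contact_force: [-0.1, -0.9, -0.1]
```

```bash
python3 -m handwheel '[{"tx":0,"ty":0,"tz":0.001,"wx":0,"wy":0,"wz":0,"grip":0.04},{"tx":0,"ty":0,"tz":0.001,"wx":0,"wy":0,"wz":0,"grip":0.04}]'|grep -E "pos|contact"
```

```text
tool_pos: [0.5997, 0.1676, 0.2246]
contact_force: [-0.3, -0.3, 0.0]
```

```bash
python3 -m handwheel '[{"tx":0,"ty":0,"tz":0.001,"wx":0,"wy":0,"wz":0,"grip":0.04},{"tx":0,"ty":0,"tz":0.001,"wx":0,"wy":0,"wz":0,"grip":0.04}]'|grep -E "pos|contact"
```

```text
tool_pos: [0.5997, 0.1676, 0.2235]
contact_force: [0.2, 0.1, -0.5]
```

```bash
python3 -m handwheel '[{"tx":0,"ty":0,"tz":0.0008,"wx":0,"wy":0,"wz":0,"grip":0.04},{"tx":0,"ty":0,"tz":0.0008,"wx":0,"wy":0,"wz":0,"grip":0.04}]'|grep -E "pos|contact"
```

```text
tool_pos: [0.5997, 0.1676, 0.2232]
contact_force: [-1.2, -0.3, 2.6]
```

Contact is at 0.2232 as predicted. Small press, then release, rise and look.

```bash
python3 -m handwheel '[{"tx":0,"ty":0,"tz":0.0008,"wx":0,"wy":0,"wz":0,"grip":0.04},{"tx":0,"ty":0,"tz":0.0008,"wx":0,"wy":0,"wz":0,"grip":0.04}]'|grep -E "pos|contact"
python3 -m handwheel '[{"tx":0,"ty":0,"tz":-0.0007,"wx":0,"wy":0,"wz":0,"grip":0.068},{"tx":0,"ty":0,"tz":-0.0007,"wx":0,"wy":0,"wz":0,"grip":0.068},{"tx":0,"ty":0,"tz":-0.0007,"wx":0,"wy":0,"wz":0,"grip":0.068},{"tx":0,"ty":0,"tz":-0.0007,"wx":0,"wy":0,"wz":0,"grip":0.068},{"tx":0,"ty":0,"tz":-0.0007,"wx":0,"wy":0,"wz":0,"grip":0.068}]'
python3 -m handwheel '[{"tx":0,"ty":0,"tz":-0.02,"wx":0,"wy":0,"wz":0,"grip":0.068},{"tx":0,"ty":0,"tz":-0.05,"wx":0,"wy":0,"wz":0,"grip":0.068},{"tx":0,"ty":0,"tz":-0.08,"wx":0,"wy":0,"wz":0,"grip":0.068},{"tx":0,"ty":0,"tz":-0.11,"wx":0,"wy":0,"wz":0,"grip":0.068},{"tx":0,"ty":0,"tz":-0.13,"wx":0,"wy":0,"wz":0,"grip":0.08},{"tx":0,"ty":0,"tz":-0.13,"wx":0,"wy":0,"wz":0,"grip":0.08},{"tx":0,"ty":0,"tz":-0.13,"wx":0,"wy":0,"wz":0,"grip":0.08}]'|grep -E "pos|contact"
python3 - <<'E'
from h import *
b=(110,170,410,410);i=overlay("side",cams.read_camera("side"),{},b,2.5)
cv2.imwrite("pics/s8.png",i)
E
```

```text
tool_pos: [0.5996, 0.1676, 0.2231]
contact_force: [-3.1, -0.7, 8.4]
time: 26.45
tool_pos: [0.5997, 0.1676, 0.2225]
tool_rot: [0.0, 1.0, -0.0, -0.0]
contact_force: [0.3, 0.4, 0.2]
gripper_width: 0.0679
gripper_force: 0.0
tool_pos: [0.5998, 0.1676, 0.3538]
contact_force: [-0.7, 0.6, -0.8]
```

View pics/s8.png

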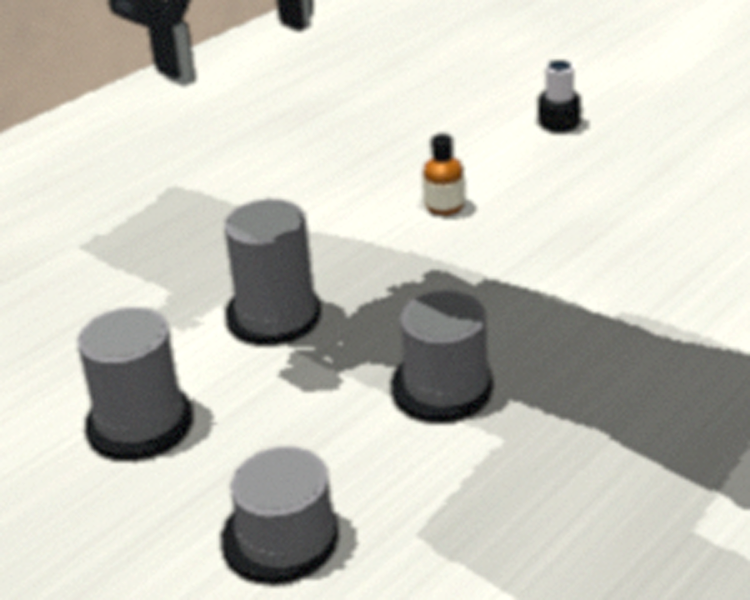

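All four covers sit flat on their bases, at (270,270), (130,380), (445,350) and (280,510). The bottle and eyepiece haven't moved, and the gripper is clear.

```bash
python3 -c "
from cell import order
print(order.hand_in())"
```

```text
the job is handed in; nothing more can be done
None
```

All four dust covers are seated flat on their matching objectives, placed in order from shortest to tallest; the eyepiece and oil bottle were not touched, and the job was handed in at about 27 s.

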